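Open the push-catch food caddy

ROBOT

A 6-joint arm with a two-finger parallel gripper is mounted at the origin on the work surface. World frame = base frame: x ahead of the robot, y to its left, z up, the work surface at z = 0. Lengths are in m, angles in rad, forces in N, time in s.
With the tool pointing down it reaches from about 0.3 to 0.775 m from the base axis. Payload 14.6 kg.
Tool frame: the origin (TCP) lies on the mounting face of the last link; the fingertips stand 199 mm ahead of it and the grasp point (between the pads) lies 180 mm ahead of it (arm.tip_extent is the z of the fingertips in the tool frame, in m); z points along the fingers, y is the direction in which the jaws open and shut (so a half turn about z gives the same grasp; the last joint's range is limited). The gripper opens to 94 mm and grips with 3 to 60 N. Pads are 16 mm wide; open, the fingers measure 119 mm over their backs; the gripper's body (75 mm by 177 mm) begins 78 mm behind the grasp point.
Start: joints at [1.125, 0.3, 1.521, -0, 1.321, -0.067], TCP at [0.203, 0.511, 0.405] pointing down, gripper open.
Joint ranges: [-3.03, 3.03], [-0.79, 2.21], [0.23, 2.52], [-1.04, 4.18], [0, 3.07], [-2.55, 2.55]. Speed limits (rad/s): [2.22, 2.22, 2.57, 3.14, 3.14, 3.14].

INTERFACE

Orientations are given as a unit quaternion [x, y, z, w].
In Python, from plant import arm gives the robot as it stands.
- The arm moves only by the shell command python3 -m pendant 'ROWS' [FORCE]. ROWS is JSON, a list of rows, each a list of 3 entries, a list of its own where there are three numbers: the shift along the tool's x, y, z in cm, then the turn about the tool's z in degrees, then the opening in per cent of the stroke, from 0 (shut) to 100 (fully open). A call has 1 to 12 rows; each row is the pose to reach, as a shift and turn from the pose commanded when the call began, along the tool's axes at that moment; what a row does not reach only later rows make up. A row lasts 1/12 s, in which the tool goes at most 41.7 mm and 7.16 degrees, less where a joint would pass 70% of its speed; a pose out of reach is approached as far as the arm can. A call with a gripper value outside its range is refused whole. The fingers move at their own pace and stop on an object; FORCE is the grip in N (left out, the last holds). Time passes only in rows, so rows that repeat a pose let the fingers close. It gives the time, the measured TCP pose, the force and the opening at its end, in the units of the state.
- arm.get_obs(): the state, without advancing time (a new reading comes with each control period).
- arm.camera(name): name is "side" or "top" or "wrist"; returns a dict with "frame" (420x560x3 uint8, red, green, blue), "K" (3x3 intrinsics, pixels), "eye" and "attitude" of the camera in the world; the wrist camera has in their place "hand_eye" (4x4, takes a point from camera to tool coordinates, whose origin is the TCP and whose axes are the flange's). Camera axes: x right, y down, z forward; pixel columns grow to the right and rows downward; lengths in m; the calibration is good to about 2 mm. The wrist camera is an equidistant fisheye: a pixel r from the principal point sees the ray r / f radians off the axis. A picture is of the moment at which its call begins: read the wrist's pose just before it. There is no depth.
- arm.close_job(): hands the job in, once; it reports no verdict.
The state is a dict: "t": time; "qpos": joint angles; "qd": joint speeds; "joint_efforts": joint torques, N m; "tcp_pos": TCP position; "tool_rot": TCP orientation; "contact_force": force on the tool from outside, world axes, zero at the start; "wrist_torque": the same for the moment, N m; "grip_width": opening from 0.0 (shut) to 1.0 (fully open).
Only numpy, scipy, OpenCV 4.12 (cv2) and the standard library are available. Lean on these libraries where they do the work, as an engineer would, in place of code of your own. Each camera call takes 0.05 s, during which the arm holds its last target.

TASK

Open the green-lidded food-scraps caddy ready for cooking: press its lid down on the grey pad by the front edge until the catch lets go, take your fingers off and let the spring lift the lid ajar by itself, then push the lid up and back with your fingertips until it leans open on its hinge. Use the fingers only to push, do not grip the lid; leave the blue-lidded caddy shut and the other things on the worktop where they are.

Things in the scene. Friction and masses are not known exactly. Their poses are not given: they have to be found in the camera images.
- green_caddy: Worktop food-scraps caddy with a green lid and a green patch on its front: off-white box 150 mm deep (own x) by 180 mm wide (own y), walls up to 150 mm, lid on top to 164 mm. Does not slide. Origin: centre of its underside on the worktop; own x points from its front (the side nearer the robot) to its hinge, own z up. May stand left or right of the blue one.
- green_lid (a joint): Lid hinge, in rad: 0 shut and caught, -0.04 pressed down to its stop (front edge 6 mm down), 0.40 where the spring leaves it ajar, 1.57 upright, 1.85 leaning back on its stop. Spring acts up to 0.40 only: let go between 0.40 and 1.57 the lid drops back to 0.40, past 1.57 it falls onto its stop. Flat lid 157 mm from hinge to front edge, 184 mm wide, 8 mm thick, about 0.22 kg, 12 mm past the front wall.
- green_pad (a point): Centre of the small grey press pad (30 mm by 50 mm) on top of the green lid, 25 mm behind its front edge; 165 mm above the worktop when shut. Moves with the lid. A push of 3 to 6 N here takes it down; the catch lets go at about -0.02 rad (3 mm down), and when the finger leaves, the spring lifts the lid ajar within 1 s. Pulling up on the caught lid does not open it; the catch does not take again.
- green_edge (a point): Middle of the lower front edge of the green lid (157 mm from the hinge axis, on the lid's underside); moves with the lid: 156 mm above the worktop when shut, about 220 mm when ajar, about 313 mm when the lid is upright. Own axes as the caddy's when shut.
- green_hinge (a point): Middle of the green lid's hinge axis, fixed to the caddy, 70 mm behind the caddy's centre and 156 mm above the worktop. The axis is its own y; its own x points away from the front, horizontally.
- blue_caddy: The same caddy with a blue lid and a blue patch, for recycling; to be left shut. Origin and axes as the green one's.
- blue_lid (a joint): Lid of the blue caddy: same make and values as the green one. To be left at 0.
- tub: Light-blue plastic food tub with a lid, 118 by 160 mm and 93 mm high, loose. Origin: centre of its underside.
- jar: Amber glass herb jar with a green cap, 58 mm across and 128 mm high, loose. Origin: centre of its underside.
- mug: White mug, 82 mm across and 95 mm high, handle on its own +y side, loose. Origin: centre of its underside.
- thermometer: Red and black hand-held thermometer lying on the worktop, 112 by 36 mm and 36 mm high, loose. Origin: centre of its underside.

How it is judged:
By the outcome, as a careful person would: the job done as asked, in the order asked, and still so for the second after the job is handed in, with the robot touching nothing.
It also fails if it takes over 45 s, if anything falls off the work surface, if the arm or the gripper's body presses on something with over 40 N, if the wrist force passes 120 N, or if a joint passes its speed limit or range.

## Working session

There is one attempt and no reset: what is moved stays moved. The work goes in short steps, Python scripts to look and compute and a shell command to move; the robot and the scene stay as the last step left them, time stands still between calls to the robot, and variables do not carry over. Pictures are saved under pics/ and viewed, and the job is handed in when it is done.

```bash
ls; mkdir -p pics
python3 - <<'E'
from plant import arm
import cv2
o=arm.get_obs();print(o, arm.tip_extent)
for n in ("side","top","wrist"):
    c=arm.camera(n);cv2.imwrite(f"pics/{n}0.png",c["frame"][:,:,::-1])
    print(n,c["K"],c.get("eye"),c.get("attitude"),c.get("hand_eye"))
E
```

```text
pics
{'t': 0.0, 'qpos': array([ 1.12542367e+00,  3.00458799e-01,  1.52155520e+00,  5.60019736e-06,
        1.32070449e+00, -6.66122475e-02]), 'qd': array([ 0.00107537,  0.00116185, -0.0011261 , -0.00107617, -0.00103954,
        0.00176437]), 'joint_efforts': array([ 5.63646372e-04, -5.31828904e+01, -3.52712417e+01,  7.08940532e-02,
        2.45553948e-02, -1.16721890e-04]), 'tcp_pos': array([0.20336884, 0.51098792, 0.4041039 ]), 'tool_rot': array([ 1.88250868e-01,  9.82120814e-01, -5.43882787e-04, -1.45157097e-04]), 'contact_force': array([-0.18259231, -0.41368404, -0.83240421]), 'wrist_torque': array([0.01205208, 0.0069815 , 0.00386503]), 'grip_width': 1.0040152448243198} 0.1992
side [[473.86162358   0.         277.66543509]
 [  0.         473.86162358 217.67637703]
 [  0.           0.           1.        ]] [-0.01841492 -1.05767194  1.21978696] [ 0.88271009 -0.23956588  0.09902298 -0.39195092] None
top [[514.79561136   0.         276.11221316]
 [  0.         514.79561136 207.3028791 ]
 [  0.           0.           1.        ]] [0.37347547 0.00540361 1.66221581] [ 0.70591587 -0.70420672  0.05412057 -0.05335394] None
wrist [[325.1922621    0.         282.7299882 ]
 [  0.         325.1922621  208.48240026]
 [  0.           0.           1.        ]] None None [[ 9.03418161e-04 -9.67238391e-01 -2.53868230e-01  7.31341420e-02]
 [ 9.99999559e-01  9.39122089e-04 -1.94477925e-05  4.22619167e-04]
 [ 2.57223914e-04 -2.53868100e-01  9.67238813e-01  1.98389665e-02]
 [ 0.00000000e+00  0.00000000e+00  0.00000000e+00  1.00000000e+00]]
```

View pics/top0.png

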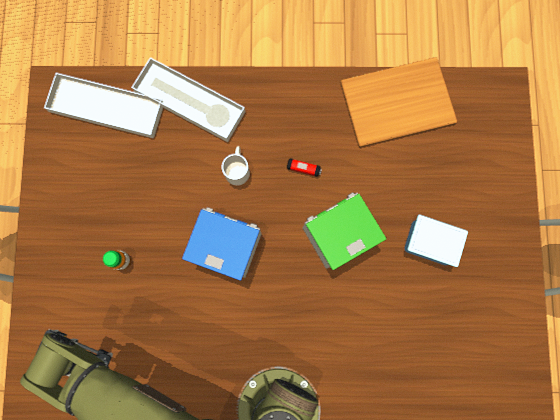

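View pics/side0.png

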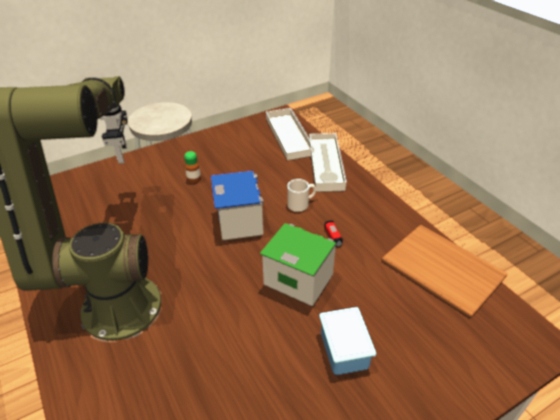

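The top view shows the green caddy around (345,232) with its pad at (356,247). The blue one is around (222,244), the tub at (437,241), the mug at (236,168), and the thermometer at (304,167). I'll enlarge the green lid.

Run:
```python
import cv2
a=cv2.imread("pics/top0.png")[180:285,290:400]
cv2.imwrite("pics/topc.png",cv2.resize(a,None,fx=5.5,fy=5.5,interpolation=cv2.INTER_CUBIC))
a=cv2.imread("pics/side0.png")[215:310,250:350]
cv2.imwrite("pics/sidec.png",cv2.resize(a,None,fx=6,fy=6,interpolation=cv2.INTER_CUBIC))
```

```text
(no output)
```

View pics/topc.png

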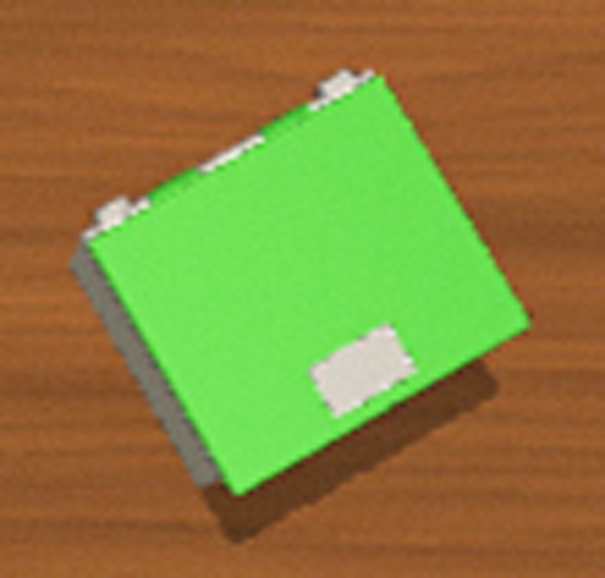

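View pics/sidec.png

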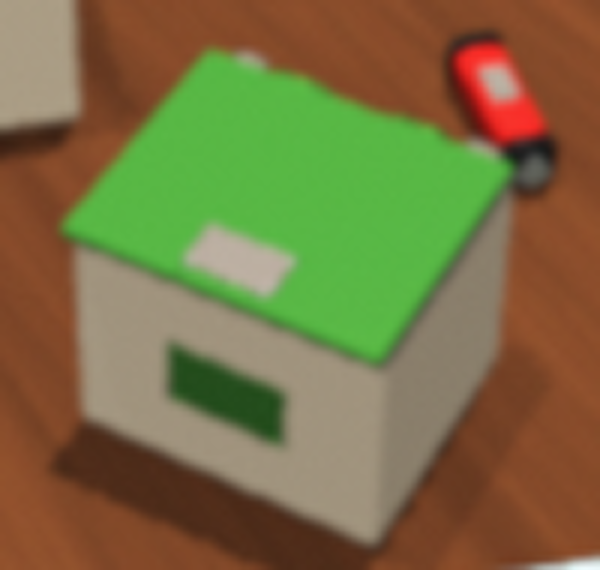

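The enlarged top crop puts the lid corners at (90,238), (380,78), (530,323) and (238,495), with the pad centre at (362,371). In the side crop the pad is at (241,261) and the front corners are at (65,232) and (381,362).

```bash
cat > h.py <<'E'
import numpy as np
from scipy.spatial.transform import Rotation as R
from plant import arm
def onplane(c,uv,z):
    d=R.from_quat(c["attitude"]).apply(np.linalg.inv(c["K"])@[uv[0],uv[1],1.]);e=np.array(c["eye"])
    return e+d*(z-e[2])/d[2]
E
python3 - <<'E'
from h import *
ct=arm.camera("top");cs=arm.camera("side")
T=lambda u,v:(290+(u+.5)/5.5-.5,180+(v+.5)/5.5-.5)
S=lambda u,v:(250+(u+.5)/6-.5,215+(v+.5)/6-.5)
P={}
for n,t,s in [("pad",(362,371),(241,261)),("FL",(238,495),(65,232)),("FR",(530,323),(381,362)),("BL",(90,238),(210,50)),("BR",(380,78),(512,170))]:
    z=.165 if n=="pad" else .164
    a=onplane(ct,T(*t),z);b=onplane(cs,S(*s),z);P[n]=a;print(n,a.round(4),b.round(4))
n=np.linalg.norm
print("w",n(P["FL"]-P["FR"]),n(P["BL"]-P["BR"]),"d",n(P["FL"]-P["BL"]),n(P["FR"]-P["BR"]))
for i in ((P["FL"]-P["FR"]),(P["BL"]-P["BR"])):print("yaw from y",np.degrees(np.arctan2(-i[0],i[1])))
for i in (P["BL"]-P["FL"],P["BR"]-P["FR"]):print("yaw x",np.degrees(np.arctan2(i[1],i[0])))
E
```

```text
pad [ 0.4867 -0.2269  0.165 ] [ 0.4903 -0.2235  0.165 ]
FL [ 0.4214 -0.1605  0.164 ] [ 0.4241 -0.1597  0.164 ]
FR [ 0.5124 -0.3167  0.164 ] [ 0.5149 -0.3146  0.164 ]
BL [ 0.5573 -0.0835  0.164 ] [ 0.557  -0.0804  0.164 ]
BR [ 0.6443 -0.24    0.164 ] [ 0.6451 -0.2397  0.164 ]
w 0.18082716127605755 0.1790411492101024 d 0.15611750085484477 0.15253294936734854
yaw from y 30.219928123063667
yaw from y 29.076461777296032
yaw x 29.520174927445975
yaw x 30.188018824645685
```

The measurements agree: caddy yaw is about 29.8°, the lid comes out at 180 × 155 mm, and the pad is at about (0.488, -0.225). I'll work out the transfer, with the tool y axis along the lid's front edge and the fingers shut.

```bash
cat >> h.py <<'E'
YAW=np.radians(29.8);UX=np.array([np.cos(YAW),np.sin(YAW),0]);UY=np.array([-UX[1],UX[0],0])
PAD=np.array([.4882,-.2255,.165]);EDGE=PAD-.025*UX;HINGE=EDGE+.157*UX
def to(x,y,z,verbose=1):  # tip target: x,y in caddy axes from hinge, z world
    o=arm.get_obs();r=R.from_quat(o["tool_rot"])
    tip=o["tcp_pos"]+r.apply([0,0,arm.tip_extent])
    tgt=HINGE+x*UX+y*UY;tgt[2]=z
    d=r.inv().apply(tgt-tip)*100
    ty=r.apply([0,1,0]);yaw=np.degrees(np.arctan2(ty[1],ty[0]))
    turn=-((np.degrees(YAW)-90)-yaw)
    l=tip-HINGE
    print("t",round(o["t"],2),"tip hinge-frame",(l@UX).round(4),(l@UY).round(4),"z",tip[2].round(4),"shift cm",d.round(2),"turn",round(turn,1),"F",o["contact_force"].round(1))
E
python3 - <<'E'
from h import *
print(EDGE,HINGE)
to(-.132,0,.23)
E
```

```text
[ 0.46650586 -0.23792435  0.165     ] [ 0.60274504 -0.15989944  0.165     ]
t 0.25 tip hinge-frame -0.0132 0.7806 z 0.2052 shift cm [-53.7  -57.89  -2.45] turn 128.5 F [ 0.5  0.1 -0.8]
```

```bash
python3 -m pendant '[[[-1,-1,-1],3,60],[[-3,-3,-3],9,0],[[-5,-5.5,-5],16,0],[[-7.5,-8,-6],22,0],[[-10,-11,-6],28,0],[[-12.5,-13.5,-6],34,0],[[-15,-16,-6],40,0],[[-17.5,-19,-6],46,0],[[-20,-21.5,-6],52,0],[[-22.5,-24,-6],58,0],[[-25,-27,-6],64,0],[[-27,-29,-6],69,0]]' 10; python3 -c "
from h import *
to(-.132,0,.25)"
```

```text
t: 1.25
tcp_pos: [0.3471, 0.1394, 0.4648]
tool_rot: [0.714, 0.701, 0.0, 0.0]
contact_force: [0.2, 1.2, 0.7]
grip_width: 0.186
t 1.25 tip hinge-frame -0.0731 0.3867 z 0.2656 shift cm [-36.22  14.77   1.57] turn 59.2 F [0.2 1.2 0.7]
```

```bash
python3 -m pendant '[[[-3,1.2,0],6,0],[[-7,3,0],12,0],[[-11,4.5,0],18,0],[[-15,6,0],24,0],[[-19,8,0],30,0],[[-23,9.5,0],36,0],[[-27,11,0],42,0],[[-30.5,12.5,0],48,0],[[-33.5,13.7,0.5],54,0],[[-35.5,14.5,1],58,0],[[-36.2,14.8,1.6],59.2,0],[[-36.2,14.8,1.6],59.2,0]]'
python3 - <<'E'
from h import *
to(-.132,0,.175)
import cv2
for n in ("side","top","wrist"):
    cv2.imwrite(f"pics/{n}1.png",arm.camera(n)["frame"][:,:,::-1])
a=cv2.imread("pics/side1.png")[150:310,210:370]
b=cv2.imread("pics/wrist1.png")
cv2.imwrite("pics/m1.png",np.hstack([cv2.resize(a,(400,400),interpolation=2),cv2.resize(b,(400,400*420//560)).copy() if 0 else cv2.copyMakeBorder(cv2.resize(b,(400,300)),0,100,0,0,0)]))
E
```

```text
t: 2.25
tcp_pos: [0.4907, -0.2232, 0.4468]
tool_rot: [0.966, 0.259, -0.001, -0.001]
contact_force: [-0.0, -0.3, -1.0]
grip_width: 0.006
t 2.25 tip hinge-frame -0.129 0.0012 z 0.2476 shift cm [-0.29  0.14  7.26] turn 0.2 F [-0.  -0.3 -1. ]
```

View pics/m1.png

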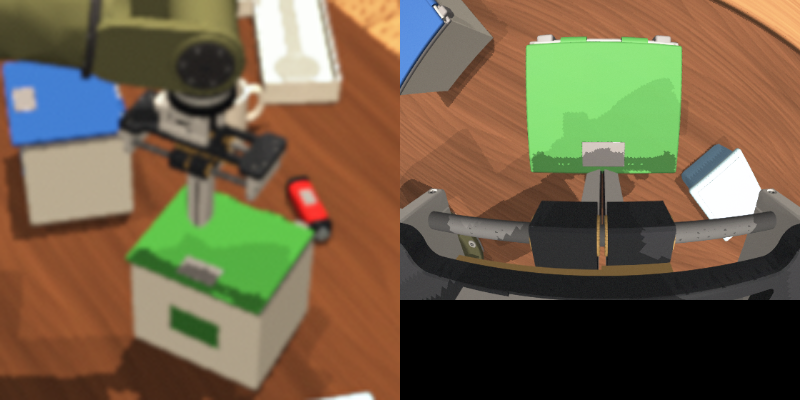

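The fingers are shut and stand over the grey pad; the wrist view puts the pad centre within 1 mm of the tool axis. Next I'll descend to just above it.

```bash
python3 -m pendant '[[[-0.1,0.1,1.5],0.2,0],[[-0.1,0.1,4],0.2,0],[[-0.1,0.1,6],0.2,0],[[-0.1,0.1,7.2],0.2,0],[[-0.1,0.1,7.8],0.2,0],[[-0.1,0.1,8.0],0.2,0],[[-0.1,0.1,8.0],0.2,0]]'; python3 -c "
from h import *
to(-.132,0,.16)"
```

```text
t: 2.98
tcp_pos: [0.4902, -0.2228, 0.3694]
tool_rot: [0.966, 0.259, 0.0, 0.0]
contact_force: [0.2, -0.5, 0.1]
grip_width: 0.004
t 2.98 tip hinge-frame -0.1288 0.0012 z 0.1702 shift cm [-0.32  0.12  1.02] turn 0.2 F [ 0.2 -0.5  0.1]
```

```bash
python3 -m pendant '[[[0,0,0.3],0,0],[[0,0,0.5],0,0],[[0,0,0.7],0,0],[[0,0,0.8],0,0],[[0,0,0.9],0,0],[[0,0,0.9],0,0]]'; python3 -c "
from h import *
to(-.132,0,.16)"
```

```text
t: 3.48
tcp_pos: [0.4902, -0.2235, 0.3598]
tool_rot: [0.966, 0.258, 0.0, 0.0]
contact_force: [0.1, 0.5, 2.6]
grip_width: 0.004
t 3.48 tip hinge-frame -0.1292 0.0007 z 0.1606 shift cm [-0.28  0.07  0.06] turn 0.1 F [0.1 0.5 2.6]
```

```bash
python3 -m pendant '[[[0,0,0.1],0,0],[[0,0,0.15],0,0],[[0,0,0.15],0,0]]'; python3 -c "
from h import *
to(-.132,0,.16)"
```

```text
t: 3.73
tcp_pos: [0.4902, -0.2235, 0.3584]
tool_rot: [0.966, 0.258, 0.0, 0.0]
contact_force: [-0.2, -0.2, 4.9]
grip_width: 0.009
t 3.73 tip hinge-frame -0.1292 0.0006 z 0.1592 shift cm [-0.28  0.06 -0.08] turn 0.1 F [-0.2 -0.2  4.9]
```

The pad is about 5 mm down with 4.9 N on it, in the 3–6 N range and past the release depth. Now I'll lift clear straight up.

```bash
python3 -m pendant '[[[0,0,-2],0,0],[[0,0,-6],0,0],[[0,0,-9.5],0,0],[[0,0,-12],0,0],[[-1,0,-13],0,0],[[-3,0,-13],0,0],[[-5,0,-13],0,0],[[-7,0,-13],0,0],[[-8,0,-13],0,0],[[-8,0,-13],0,0],[[-8,0,-13],0,0]]'
python3 - <<'E'
from h import *
to(-.19,0,.175)
import cv2
for n in ("side","wrist"):
    cv2.imwrite(f"pics/{n}2.png",arm.camera(n)["frame"][:,:,::-1])
a=cv2.imread("pics/side2.png")[170:330,210:370]
b=cv2.imread("pics/wrist2.png")
cv2.imwrite("pics/m2.png",np.hstack([cv2.resize(a,(400,400),interpolation=2),cv2.copyMakeBorder(cv2.resize(b,(400,300)),0,100,0,0,0)]))
E
```

```text
t: 4.65
tcp_pos: [0.4208, -0.2635, 0.4877]
tool_rot: [0.966, 0.257, -0.0, -0.0]
contact_force: [0.6, -0.0, -0.1]
grip_width: 0.005
t 4.65 tip hinge-frame -0.2094 0.0006 z 0.2885 shift cm [ 1.94  0.07 11.35] turn 0.0 F [ 0.6 -0.  -0.1]
```

View pics/m2.png

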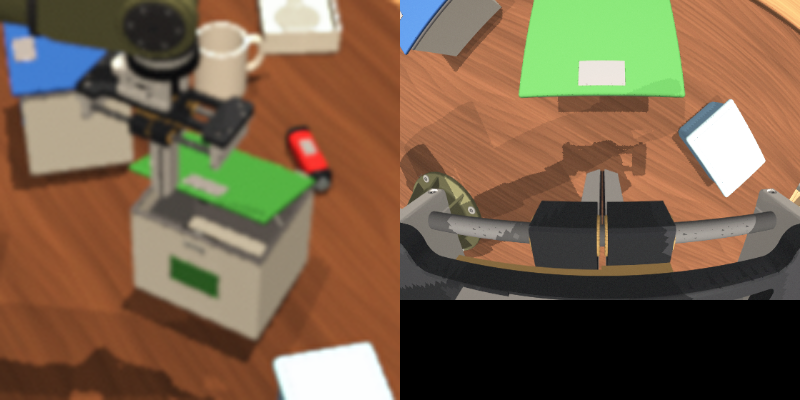

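The lid is ajar and the finger clear: the green lid is raised at (220,175) in the side crop, with the dark opening visible below it. I'll lower the fingertips in front of the edge and move up close.

```bash
python3 -m pendant '[[[0,0,2],0,0],[[0,0,5],0,0],[[0,0,8],0,0],[[0,0,10],0,0],[[0,0,10.8],0,0],[[1,0,10.8],0,0],[[2,0,10.8],0,0],[[3,0,10.8],0,0],[[4,0,10.8],0,0],[[4,0,10.8],0,0]]'
python3 - <<'E'
from h import *
to(-.155,0,.18)
import cv2
for n in ("side","wrist"):
    cv2.imwrite(f"pics/{n}3.png",arm.camera(n)["frame"][:,:,::-1])
a=cv2.imread("pics/side3.png")[170:330,210:370]
b=cv2.imread("pics/wrist3.png")
cv2.imwrite("pics/m3.png",np.hstack([cv2.resize(a,(400,400),interpolation=2),cv2.copyMakeBorder(cv2.resize(b,(400,300)),0,100,0,0,0)]))
E
```

```text
t: 5.58
tcp_pos: [0.4572, -0.2423, 0.381]
tool_rot: [0.966, 0.259, 0.001, 0.001]
contact_force: [-0.6, -0.9, -0.4]
grip_width: 0.003
t 5.58 tip hinge-frame -0.1671 0.0006 z 0.1818 shift cm [1.21 0.06 0.18] turn 0.2 F [-0.6 -0.9 -0.4]
```

View pics/m3.png

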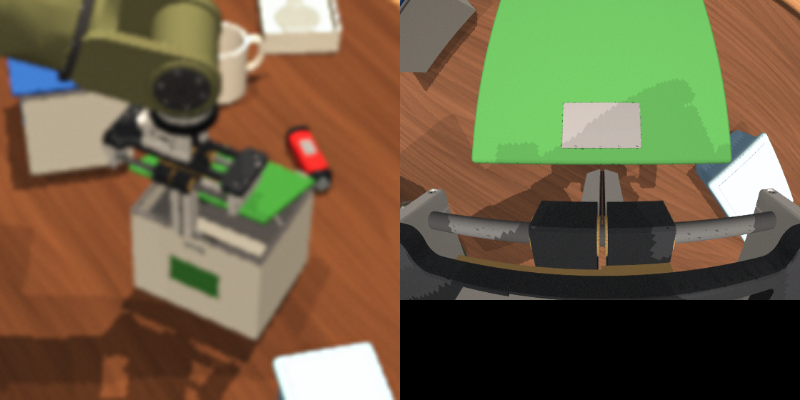

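```bash
python3 -m pendant '[[[0.6,0,0],0,0],[[1.2,0,0],0,0],[[1.5,0,-0.4],0,0],[[1.8,0,-1.1],0,0],[[2.2,0,-1.8],0,0],[[2.6,0,-2.4],0,0],[[3.0,0,-3],0,0],[[3.0,0,-3],0,0]]'
python3 - <<'E'
from h import *
to(-.11,0,.23)
import cv2
for n in ("side","wrist"):
    cv2.imwrite(f"pics/{n}4.png",arm.camera(n)["frame"][:,:,::-1])
a=cv2.imread("pics/side4.png")[170:330,210:370]
b=cv2.imread("pics/wrist4.png")
cv2.imwrite("pics/m4.png",np.hstack([cv2.resize(a,(400,400),interpolation=2),cv2.copyMakeBorder(cv2.resize(b,(400,300)),0,100,0,0,0)]))
E
```

```text
t: 6.35
tcp_pos: [0.4817, -0.2283, 0.4122]
tool_rot: [0.966, 0.258, -0.0, 0.001]
contact_force: [-8.7, -0.9, 5.1]
grip_width: 0.004
t 6.35 tip hinge-frame -0.1391 0.0006 z 0.213 shift cm [ 2.91  0.07 -1.7 ] turn 0.1 F [-8.7 -0.9  5.1]
```

View pics/m4.png

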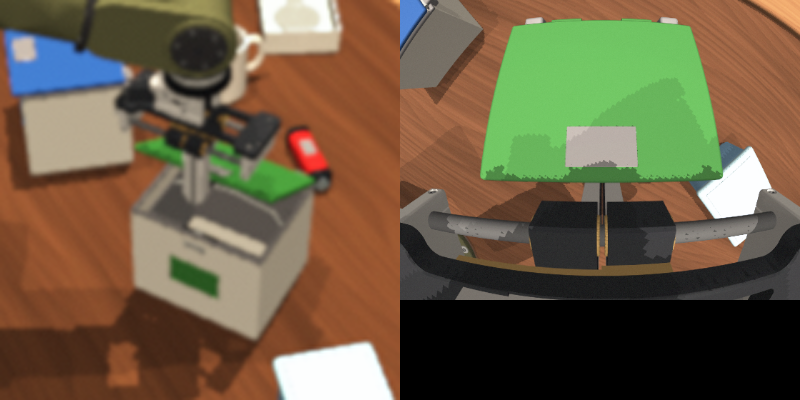

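The fingertips are in front of and under the lid's edge, and the lid has risen (edge at row 180 in the wrist view). The force shows the edge dragging upward on the finger, so I need more lift and less push.

```bash
python3 -m pendant '[[[0,0,-0.6],0,0],[[0.1,0,-1.2],0,0],[[0.4,0,-1.8],0,0],[[0.9,0,-2.4],0,0],[[1.4,0,-3],0,0],[[1.9,0,-3.5],0,0],[[1.9,0,-3.5],0,0]]'
python3 - <<'E'
from h import *
to(-.09,0,.25)
import cv2
for n in ("side","wrist"):
    cv2.imwrite(f"pics/{n}5.png",arm.camera(n)["frame"][:,:,::-1])
a=cv2.imread("pics/side5.png")[170:330,210:370]
b=cv2.imread("pics/wrist5.png")
cv2.imwrite("pics/m5.png",np.hstack([cv2.resize(a,(400,400),interpolation=2),cv2.copyMakeBorder(cv2.resize(b,(400,300)),0,100,0,0,0)]))
E
```

```text
t: 7.03
tcp_pos: [0.4986, -0.2185, 0.4472]
tool_rot: [0.966, 0.258, 0.001, 0.001]
contact_force: [-5.5, -2.3, 4.9]
grip_width: 0.005
t 7.03 tip hinge-frame -0.1193 0.0004 z 0.248 shift cm [ 2.93  0.05 -0.2 ] turn 0.1 F [-5.5 -2.3  4.9]
```

View pics/m5.png

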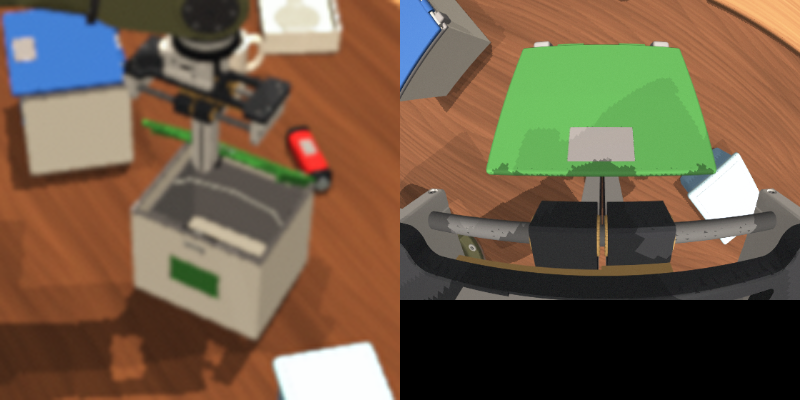

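```bash
python3 -m pendant '[[[0.3,0,-0.5],0,0],[[0.8,0,-0.9],0,0],[[1.4,0,-1.3],0,0],[[2.0,0,-1.7],0,0],[[2.6,0,-2.1],0,0],[[3.3,0,-2.4],0,0],[[4,0,-2.7],0,0],[[4.8,0,-3.0],0,0],[[5.6,0,-3.3],0,0],[[6.4,0,-3.5],0,0],[[7.1,0,-3.6],0,0],[[7.1,0,-3.6],0,0]]'
python3 - <<'E'
from h import *
to(0.01,0,.285)
import cv2
for n in ("side","wrist"):
    cv2.imwrite(f"pics/{n}6.png",arm.camera(n)["frame"][:,:,::-1])
a=cv2.imread("pics/side6.png")[150:310,230:390]
b=cv2.imread("pics/wrist6.png")
cv2.imwrite("pics/m6.png",np.hstack([cv2.resize(a,(400,400),interpolation=2),cv2.copyMakeBorder(cv2.resize(b,(400,300)),0,100,0,0,0)]))
E
```

```text
t: 8.13
tcp_pos: [0.5606, -0.1828, 0.481]
tool_rot: [0.966, 0.258, 0.0, -0.0]
contact_force: [0.8, -0.0, -0.7]
grip_width: 0.002
t 8.13 tip hinge-frame -0.0479 0.0011 z 0.2818 shift cm [ 5.79  0.13 -0.32] turn 0.2 F [ 0.8 -0.  -0.7]
```

View pics/m6.png

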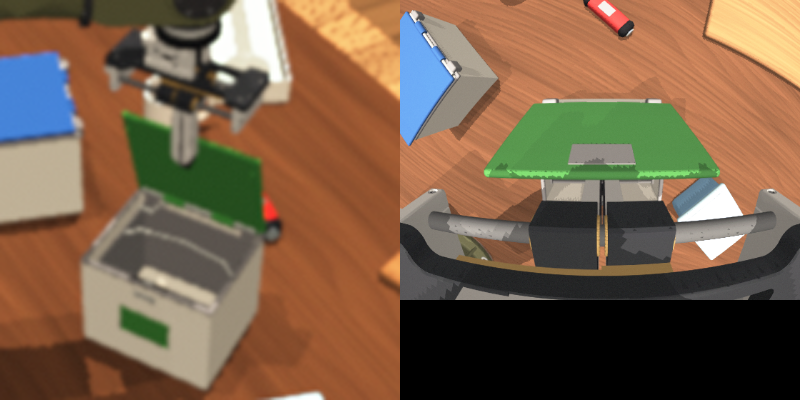

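The lid stands at about 1.3 rad. Next I'll push it past upright, slowly at the end, then draw back.

```bash
python3 -m pendant '[[[0.6,0,-0.1],0,0],[[1.4,0,-0.2],0,0],[[2.2,0,-0.3],0,0],[[3,0,-0.3],0,0],[[3.8,0,-0.3],0,0],[[4.5,0,-0.3],0,0],[[5.1,0,-0.3],0,0],[[5.7,0,-0.3],0,0],[[6.2,0,-0.3],0,0],[[6.6,0,-0.3],0,0],[[6.8,0,-0.3],0,0],[[6.8,0,-0.3],0,0]]'
python3 - <<'E'
from h import *
to(0.01,0,.285)
import cv2
for n in ("side","wrist"):
    cv2.imwrite(f"pics/{n}7.png",arm.camera(n)["frame"][:,:,::-1])
a=cv2.imread("pics/side7.png")[150:310,230:390]
b=cv2.imread("pics/wrist7.png")
cv2.imwrite("pics/m7.png",np.hstack([cv2.resize(a,(400,400),interpolation=2),cv2.copyMakeBorder(cv2.resize(b,(400,300)),0,100,0,0,0)]))
E
```

```text
t: 9.23
tcp_pos: [0.6192, -0.1489, 0.4851]
tool_rot: [0.966, 0.258, 0.001, 0.001]
contact_force: [1.5, 0.6, 7.6]
grip_width: 0.002
t 9.23 tip hinge-frame 0.0202 0.001 z 0.2859 shift cm [-1.02  0.1   0.09] turn 0.1 F [1.5 0.6 7.6]
```

View pics/m7.png

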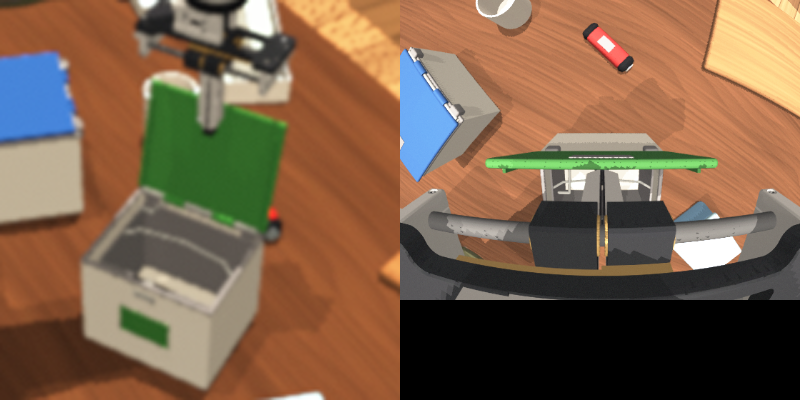

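```bash
python3 -m pendant '[[[0.3,0,0],0,0],[[0.8,0,0],0,0],[[1.4,0,0],0,0],[[1.9,0,0],0,0],[[2.2,0,0],0,0],[[2.2,0,0],0,0],[[2.2,0,0],0,0]]'
python3 - <<'E'
from h import *
to(-.1,0,.285)
import cv2
for n in ("side","wrist"):
    cv2.imwrite(f"pics/{n}8.png",arm.camera(n)["frame"][:,:,::-1])
a=cv2.imread("pics/side8.png")[150:310,230:390]
b=cv2.imread("pics/wrist8.png")
cv2.imwrite("pics/m8.png",np.hstack([cv2.resize(a,(400,400),interpolation=2),cv2.copyMakeBorder(cv2.resize(b,(400,300)),0,100,0,0,0)]))
E
```

```text
t: 9.92
tcp_pos: [0.6346, -0.1421, 0.4839]
tool_rot: [0.967, 0.255, -0.011, 0.0]
contact_force: [-69.1, -20.4, 16.8]
grip_width: 0.004
t 9.92 tip hinge-frame 0.0324 0.0007 z 0.2848 shift cm [-13.23   0.12   0.25] turn -0.2 F [-69.1 -20.4  16.8]
```

View pics/m8.png

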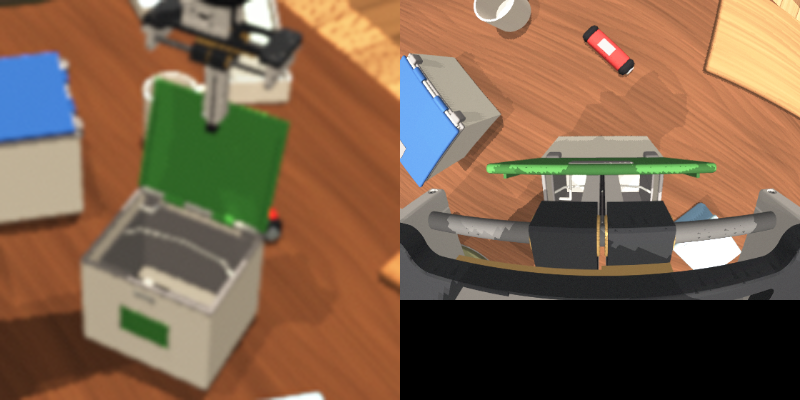

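72 N: the lid is against its stop, and the finger face geometry gives about 1.87 rad. I'm drawing back straight away.

```bash
python3 -m pendant '[[[-1.5,0,0],0,0],[[-4,0,-0.3],0,0],[[-7,0,-1],0,0],[[-10,0,-2],0,0],[[-13,0,-3],0,0],[[-16,0,-3],0,0],[[-18,0,-3],0,0],[[-19,0,-3],0,0],[[-19,0,-3],0,0],[[-19,0,-3],0,0],[[-19,0,-3],0,0]]'
python3 - <<'E'
from h import *
to(-.1,0,.285)
import cv2
for n in ("side","top"):
    cv2.imwrite(f"pics/{n}9.png",arm.camera(n)["frame"][:,:,::-1])
a=cv2.imread("pics/side9.png")[150:310,230:390]
b=cv2.imread("pics/top9.png")
cv2.imwrite("pics/m9.png",np.hstack([cv2.resize(a,(400,400),interpolation=2),cv2.copyMakeBorder(cv2.resize(b,(400,300)),0,100,0,0,0)]))
E
```

```text
t: 10.93
tcp_pos: [0.4739, -0.2329, 0.5138]
tool_rot: [0.966, 0.258, -0.0, -0.0]
contact_force: [-1.0, -0.2, 0.1]
grip_width: 0.005
t 10.93 tip hinge-frame -0.1481 0.0008 z 0.3146 shift cm [4.81 0.09 2.96] turn 0.1 F [-1.  -0.2  0.1]
```

View pics/m9.png

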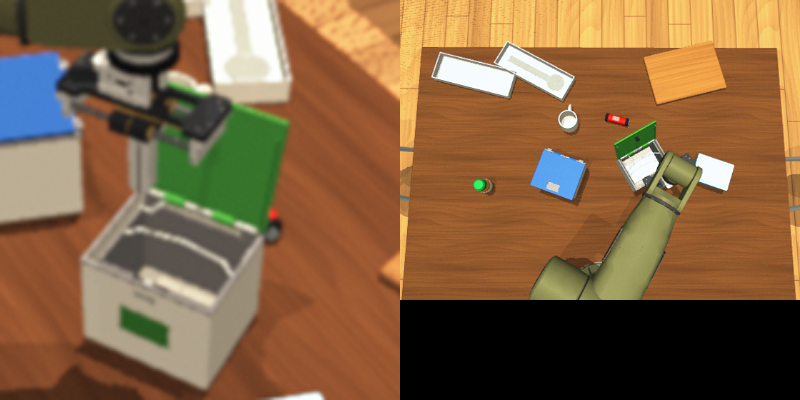

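The lid leans open and the robot is clear of it. I'll check that nothing else moved, then hand in.

Run:
```python
from h import *
import cv2
for cam,rs in (("top",dict(blue=(178,203,266,284),jar=(98,245,135,275),mug=(218,145,255,190),thermo=(283,155,326,180),tub=(420,212,472,270))),("side",dict(jar=(180,145,205,185),tub=(315,305,380,375)))):
    a=cv2.imread(f"pics/{cam}0.png",0).astype(np.float32);b=cv2.imread(f"pics/{cam}9.png",0).astype(np.float32)
    for k,(x0,y0,x1,y1) in rs.items():
        s,r=cv2.phaseCorrelate(a[y0:y1,x0:x1].copy(),b[y0:y1,x0:x1].copy())
        print(cam,k,np.round(s,2),"resp",round(r,2),"meandiff",np.abs(a-b)[y0:y1,x0:x1].mean().round(1))
# predicted lid-edge corners at 1.85
c=arm.camera("side")
for th in (1.57,1.85):
  for y in (.092,-.092):
    p=HINGE-.157*np.cos(th)*UX+y*UY;p[2]=.156+.157*np.sin(th)
    q=R.from_quat(c["attitude"]).inv().apply(p-c["eye"]);q=c["K"]@q;q/=q[2]
    print(th,"in crop",((q[:2]-[230,150])*2.5).round(0))
```

```text
top blue [-0.07  0.48] resp 0.98 meandiff 2.2
top jar [0.15 0.06] resp 1.0 meandiff 2.4
top mug [0.01 0.47] resp 0.97 meandiff 1.9
top thermo [0.37 0.53] resp 1.04 meandiff 2.5
top tub [0.08 0.08] resp 0.75 meandiff 3.0
side jar [0.29 0.01] resp 0.78 meandiff 21.8
side tub [-0.   -0.02] resp 0.95 meandiff 7.7
1.57 in crop [136.  93.]
1.57 in crop [273. 141.]
1.85 in crop [153.  78.]
1.85 in crop [288. 124.]
```

```bash
python3 -c "
from plant import arm
print(arm.close_job())"
```

```text
the job is handed in; nothing more can be done
None
```

The green-lidded caddy is open: its lid leans back on its stop, and the job is handed in at about 11 s.

- **Press:** With the fingers shut, I pressed the grey pad down about 5 mm at 4.9 N. I then lifted straight off, and the spring raised the lid ajar by itself.
- **Push:** I pushed the front edge up and back along its arc with the fingertips until it passed upright and came to rest, without gripping it.
- **Final checks:** The lid's right corner sits at (288,121) in the side view, against (288,124) predicted for 1.85 rad. The blue lid looks shut. The blue caddy, jar, mug, thermometer and tub show shifts of about half a pixel or less. The robot touches nothing.
- **Excess force:** The last push was one too many. I thought the lid was only just past upright, but it had almost reached its stop, and the fingertips pressed it there with about 72–74 N at the wrist. That is below the 120 N wrist limit, and I drew back at once. The wrist force is only read at the end of each call, so the true peak may have been a little higher.

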